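One turn on the board lift

TASK

Raise the board lift by exactly one turn: push its hand wheel clockwise (seen from above) by the upright red handle, once right round, until the handle stands again where it stood at the start. Only push the handle from the side with the fingers, never take it between them, and leave the loose things on the worktop alone.

Things in the scene. Friction and masses are not known exactly. Their poses are not given: they have to be found in the camera images.
- wheel_center (a point): centre of the dark three-spoked hand wheel of the bolted-down board lift, on its vertical axis at the rim's mid height. Rim centre line 65 mm from the axis, rim 14 mm thick, hub top 12 mm above this point. Under it a round aluminium dial (172 mm across, black mark every 30 degrees, top 25 mm below) on a blue housing. Axes: y toward the platform, z up
- handle: upright red handle on the wheel's rim, 65 mm from the wheel axis; a cylinder 24 mm in diameter that also spins loosely about its own axis. Origin on its axis at the rim's mid height; the red grip runs from 10 to 60 mm above the origin; z up. It goes round with the wheel
- wheel (a joint): angle of the hand wheel, rad, growing clockwise as seen from above; starts anywhere from 0.1 to 6.0, one turn adds 6.283. It turns freely both ways with light friction (about 2 N at the handle) and stays where it is left
- platform (a joint): height of the lift's platform, m; the wheel raises it 12 mm a turn clockwise. The platform (110 x 72 mm, carrying a green circuit board fixed to it) has its centre 150 mm from the wheel axis along the lift's y; platform and board always stay lower than the wheel's rim
- vial: loose white sample vial, 35 mm in diameter, 80 mm tall, upright on the worktop right of the lift; origin at the centre of its underside. Bystander
- magnifying_loupe: loose black loupe, 37 mm in diameter, 33 mm tall, on the worktop right of the lift; origin at the centre of its underside. Bystander
- marker_pen: loose white and blue marker, 138 mm long, 16 mm thick, lying on the worktop's left wing; origin at the centre of its underside. Bystander
- cutters: loose flush cutters with blue handles, 127 x 56 x 14 mm, lying on the worktop's left wing; origin at the centre of the underside. Bystander
- lamp_head (a point): centre of the round head (220 mm across, standing nearly upright) of the fixed magnifier lamp, which hangs behind the worktop, to the right of the lift; its arm and post lead from there to the right, up to 0.7 m above the worktop. An obstacle only: pass in front of it, with the arm drawn back nearer than 0.5 m from its base

How it is judged:
On the way, in this order (a step that is already met when the one before it is completed fails the run):
1. the fingers push the handle through the far half of its circle (more than 120 mm from where it started) (distance of handle from where it was at the start of the episode above 0.12 m and contact force between the fingers and handle above 0.3 N).
2. the fingers push the handle on toward its starting place (within 80 mm) (distance of handle from where it was at the start of the episode below 0.08 m and contact force between the fingers and handle above 0.3 N).
At the end, for the whole second after the job is handed in: The wheel is one turn clockwise further on and at rest, the handle within 15 mm (about 13 degrees) of where it stood at the start; vial, loupe, marker and cutters within 15 mm of where they stood (distance of each of handle, vial, magnifying_loupe, marker_pen, cutters from where it was at the start of the episode below 0.015 m and value of joint wheel between 6.13 and 12.52 rad and velocity of joint wheel between -0.05 and 0.05 rad/s); the robot touches nothing.
It fails at once if the handle is taken between the fingers (the grasp point lies inside the handle while the fingers press on it) (horizontal distance between the grasp point and handle below 0.009 m and z of the grasp point in the frame of handle below 0.073 m and contact force between the fingers and handle above 0.5 N).
It fails at once if a loose bystander is lifted or pushed away (distance of any of vial, magnifying_loupe, marker_pen, cutters from where it was at the start of the episode above 0.03 m).
It also fails if it takes over 58 s, if anything falls off the work surface, if the arm or the gripper's body presses on something with over 40 N, if the wrist force passes 120 N, or if a joint passes its speed limit or range.

ROBOT

A 6-joint arm with a two-finger parallel gripper is mounted at the origin on a cart in front of the work surface, level with it; the furniture and walls round the work are solid. World frame = base frame: x ahead of the robot, y to its left, z up, the work surface at z = 0. Lengths are in m, angles in rad, forces in N, time in s.
With the tool pointing down it reaches from about 0.375 to 0.975 m from the base axis. Payload 3.8 kg.
Tool frame: the origin (TCP) lies midway between the tips of the shut fingers; the grasp point (between the pads) lies 19 mm behind it; z points along the fingers, y is the line along which they close (so a half turn about z gives the same grasp; the last joint's range is limited). The gripper opens to 88 mm and grips with 3 to 60 N. Pads are 18 mm wide; open, the fingers measure 123 mm over their backs; the gripper's body (75 mm by 187 mm) begins 45 mm behind the grasp point.
Start: joints at [-1.289, 0.264, 1.604, -0, 1.274, -0.037], TCP at [0.212, -0.641, 0.239] pointing down, gripper open.
Joint ranges: [-2.63, 2.63], [-0.94, 2.18], [0.31, 2.57], [-1.31, 4.45], [0, 2.66], [-2.55, 2.55]. Speed limits (rad/s): [2.57, 2.57, 3.14, 3.14, 3.14, 3.14].

INTERFACE

Orientations are given as a unit quaternion [x, y, z, w].
In Python, from workcell import r gives the robot as it stands.
- The arm moves only by the shell command python3 -m pendant 'ROWS' [FORCE]. ROWS is JSON, one flat list of numbers, 7 for each row, row after row: the shift along the world's x, y, z scaled (see below), then the turn, a rotation vector about the world's x, y, z scaled (see below), then the opening, from 0 (shut) to 1 (fully open). In form: [dx, dy, dz, rx, ry, rz, jaw, dx, dy, dz, rx, ry, rz, jaw, ...]. A call has 1 to 12 rows; each row shifts and turns the commanded pose from where the row before left it; what a row does not reach is not made up. The controller multiplies each number of a shift by 200 mm and each number of a turn by 60 degrees. A row lasts 1/8 s, in which the tool goes at most 62.5 mm and 10.7 degrees, less where a joint would pass 70% of its speed; a pose out of reach is approached as far as the arm can. A call with a number of a shift or a turn outside -1 to 1 is refused whole. A call with a gripper value outside its range is refused whole. The fingers move at their own pace and stop on an object; FORCE is the grip in N (left out, the last holds). Time passes only in rows, so rows that do not move let the fingers close. It gives the time, the measured TCP pose, the force, the opening and the grip force at its end, in the units of the state.
- r.sense(): the state, without advancing time (a new reading comes with each control period).
- r.read_camera(name): name is "scene" or "side" or "wrist"; returns a dict with "pixels" (384x512x3 uint8, red, green, blue), "range_z" (384x512 float32, m along the optical axis (not along the pixel's ray), 0 where there is no reading), "fx", "fy", "cx", "cy" (pixels), "k1" (the pictures are not rectified: a ray, as slopes to the right and down, at radius r is drawn at 1 + k1 r^2 times it, then the intrinsics apply), "rvec" (rotation vector, rad) and "tvec" (3), from world to camera coordinates, as OpenCV has them; the wrist camera has in their place "T_tool_cam" (4x4, takes a point from camera to tool coordinates, whose origin is the TCP and whose axes are the flange's). Camera axes: x right, y down, z forward; pixel columns grow to the right and rows downward; lengths in m; the calibration is good to about 2 mm. A picture is of the moment at which its call begins: read the wrist's pose just before it.
- r.close_job(): hands the job in; it is judged then, once.
The state is a dict: "time": time; "joint_pos": joint angles; "dq": joint speeds; "joint_efforts": joint torques, N m; "ee_pos": TCP position; "ee_rot": TCP orientation; "contact_force": force on the tool from outside, world axes, zero at the start; "torque": the same for the moment, N m; "width": finger opening in m; "grasp_force": force on a finger pad.
Only numpy, scipy, OpenCV 4.12 (cv2) and the standard library are available. Lean on these libraries where they do the work, as an engineer would, in place of code of your own. Each camera call takes 0.05 s, during which the arm holds its last target. There are 200 camera calls.

## Working session

There is one attempt and no reset: what is moved stays moved. The work goes in short steps, Python scripts to look and compute and a shell command to move; the robot and the scene stay as the last step left them, time stands still between calls to the robot, and variables do not carry over. Pictures are saved under pics/ and viewed, at most 10 in all, crops included, and the job is handed in when it is done.

```bash
mkdir -p pics; ls
cat > h.py <<'E'
import numpy as np, cv2
from workcell import r
def cam(n):
    s=r.sense(); c=r.read_camera(n)
    K=np.array([[c['fx'],0,c['cx']],[0,c['fy'],c['cy']],[0,0,1]])
    D=np.array([c['k1'],0,0,0,0.])
    if 'rvec' in c:
        R=cv2.Rodrigues(np.array(c['rvec'],float))[0]; t=np.array(c['tvec'],float)
        Rw=R.T; o=-R.T@t
    else:
        from scipy.spatial.transform import Rotation as Ro
        T=np.array(c['T_tool_cam']); Rt=Ro.from_quat(s['ee_rot']).as_matrix()
        Rw=Rt@T[:3,:3]; o=Rt@T[:3,3]+np.array(s['ee_pos'])
    return dict(c=c,img=cv2.cvtColor(c['pixels'],cv2.COLOR_RGB2BGR),K=K,D=D,Rw=Rw,o=o,z=c['range_z'])
def rays(m,uv):
    p=cv2.undistortPoints(np.array(uv,float).reshape(-1,1,2),m['K'],m['D']).reshape(-1,2)
    return np.c_[p,np.ones(len(p))]@m['Rw'].T
def plane(m,uv,z):
    d=rays(m,uv); return m['o']+d*((z-m['o'][2])/d[:,2])[:,None]
def depth(m,uv):
    uv=np.array(uv); z=m['z'][uv[:,1].astype(int),uv[:,0].astype(int)]
    return m['o']+rays(m,uv)*z[:,None]
E
python3 - <<'E'
from h import *
a=cam('scene');b=cam('side')
cv2.imwrite('pics/scene.png',a['img']);cv2.imwrite('pics/side.png',b['img'])
for m in(a,b):
    print(m['o'],m['Rw'][:,2])
    h=cv2.cvtColor(m['img'],cv2.COLOR_BGR2HSV)
    k=(((h[...,0]<8)|(h[...,0]>172))&(h[...,1]>140)&(h[...,2]>60)).astype(np.uint8)
    n,l,st,ce=cv2.connectedComponentsWithStats(k)
    for i in range(1,n):
        if st[i,4]>30:
            v,u=np.nonzero(l==i); P=depth(m,np.c_[u,v]); P=P[m['z'][v,u]>0]
            print(st[i],ce[i],np.median(P,0),P.min(0),P.max(0))
print(r.sense())
E
```

```text
pics
[-0.47708372  0.69439265  1.07501071] [ 0.64860953 -0.4136497  -0.638905  ]
[ 12   0  32  54 147] [25.89795918 23.9047619 ] [0.72712501 0.55666891 0.71674921] [0.69991734 0.53551921 0.63841828] [0.74588519 0.57346147 0.77537521]
[126 136   9  13  32] [128.78125 142.25   ] [0.63625307 0.38529251 0.36547349] [0.60042244 0.36559674 0.32092491] [0.67264866 0.40199398 0.37020358]
[ 1.36243768 -0.34798564  0.6946051 ] [-0.8045162   0.37823058 -0.45792501]
[ 371    0  122  233 3033] [411.0952852  135.15825915] [0.66656688 0.39532501 0.31915066] [ 0.46081445  0.31912206 -0.02055281] [0.94020221 0.74454419 0.6503492 ]
[88 86 15  6 31] [94.12903226 88.35483871] [-1.72110898 -0.09400613  0.00777891] [-1.7524324  -0.1287642  -0.01913007] [-1.69387362 -0.04192221  0.02444899]
[ 87 114  25  29 428] [ 99.90654206 130.31074766] [-1.71210636 -0.10216978 -0.30142262] [-1.78531321 -0.16778984 -0.3881472 ] [-1.6700443  -0.02433739 -0.17158439]
[295 208   8  18 128] [298.5      216.265625] [0.56386866 0.16985895 0.12684299] [0.54945191 0.16156649 0.10000246] [0.57030213 0.18104242 0.1457864 ]
[267 2
[... 316 characters left out ...]
6]
{'time': 0.1, 'joint_pos': array([-1.28888971e+00,  2.64683334e-01,  1.60521781e+00, -1.79914272e-05,
        1.27372669e+00, -3.68651976e-02]), 'dq': array([ 0.00152108, -0.00065377, -0.00362244,  0.00066451,  0.00104898,
       -0.00035112]), 'joint_efforts': array([ 8.87744391e-04, -5.03618789e+01, -3.58069754e+01,  7.31283054e-02,
        2.32891022e-02, -6.51552318e-05]), 'ee_pos': array([ 0.21138125, -0.64037098,  0.2375194 ]), 'ee_rot': array([ 9.87324003e-01,  1.58714453e-01, -1.32899082e-04, -1.00891405e-03]), 'contact_force': array([-0.35734251, -1.14439986, -0.78342397]), 'torque': array([-0.06416208, -0.00729019, -0.04469256]), 'grasp_force': 0.0, 'width': 0.08814382925613486}
```

View pics/scene.png

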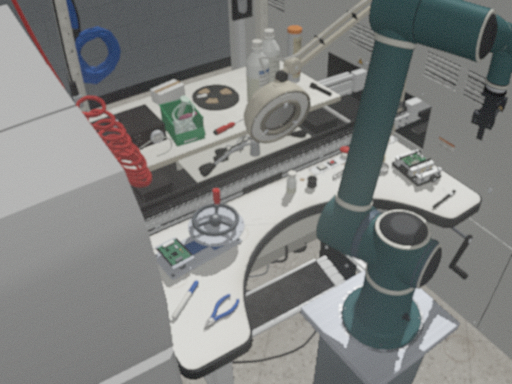

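View pics/side.png

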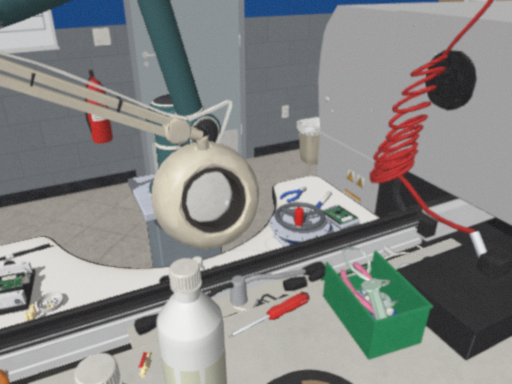

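The scene view shows the wheel at about (215,222) with its red handle at (216,195), the board at (175,252), and the vial and loupe at (291,182) and (311,182). The lamp head is at (278,110), with the marker and cutters at the lower left. In the side view the wheel is at (300,222) and the handle at (298,216).

```bash
cat >> h.py <<'E'
def circ(P,R=None):
    from scipy.optimize import least_squares
    f=lambda q:np.hypot(P[:,0]-q[0],P[:,1]-q[1])-(R or q[2])
    return least_squares(f,[*P[:,:2].mean(0),.07],loss='soft_l1',f_scale=.003)
E
python3 - <<'E'
from h import *
a=cam('scene');b=cam('side')
for m,(u0,u1,v0,v1) in((a,(180,255,185,265)),(b,(262,345,190,250))):
    u,v=[q.ravel() for q in np.meshgrid(np.arange(u0,u1),np.arange(v0,v1))]
    P=depth(m,np.c_[u,v]); ok=m['z'][v,u]>0; u,v,P=u[ok],v[ok],P[ok]
    I=m['img'][v,u].astype(int); mx=I.max(1)
    hist=np.histogram(P[:,2],np.arange(-.01,.2,.01)); print(hist[0])
    red=(I[:,2]>100)&(I[:,2]>2*I[:,1])&(I[:,2]>2*I[:,0])
    print('red',red.sum(),np.median(P[red],0),P[red].min(0),P[red].max(0),'px',u[red].mean(),v[red].mean(),v[red].min(),v[red].max())
    rim=(mx<110)&(P[:,2]>.075)&(P[:,2]<.105)
    f=circ(P[rim]);print('rim',rim.sum(),f.x,np.median(abs(f.fun)),np.median(P[rim,2]))
    g=(I[:,1]>I[:,2]+15)&(I[:,1]>I[:,0]+10); print('green',g.sum(),P[g].mean(0) if g.any() else 0)
    al=(P[:,2]>.05)&(P[:,2]<.07); print('dial',al.sum(),(P[al].min(0)+P[al].max(0))/2)
    # red top pixel
    cv2.imwrite('pics/c%d.png'%u0,cv2.resize(m['img'][v0-15:v1+15,u0-30:u1+15],None,fx=5,fy=5))
m=a
for n,(u,v) in dict(vial=(291,175),loupe=(311,180),lamp=(278,93),lampb=(252,120),post=(350,20),board=(175,252)).items(): print(n,depth(m,[(u,v)]))
E
```

```text
[ 390 1515  494  246  242  294  377 1004   84  344  698   97   83   24
   21   34    1    0    0    0]
red 33 [0.54709074 0.18064169 0.14374034] [0.5395337  0.17126425 0.1103584 ] [0.56072938 0.18623062 0.14867477] px 215.9090909090909 192.84848484848484 188 201
rim 654 [0.56202528 0.21571251 0.08071509] 0.010483311809563918 0.09133685566267752
green 81 [0.47010866 0.34092201 0.04431877]
dial 1381 [0.5289956  0.20431972 0.06003884]
[909 597 189  22  50 287 659 284  18 477 512 205 276  28  30  35   0   0
   0   0]
red 136 [0.56350526 0.16942861 0.12648793] [ 0.33128442  0.16243827 -0.00104001] [0.5698267  0.31811434 0.14665791] px 298.5735294117647 216.13235294117646 207 225
rim 768 [0.57827871 0.17926907 0.09390379] 0.012314174613224003 0.09174591372340835
green 174 [0.48187713 0.35698236 0.04297031]
dial 943 [0.50130341 0.24571399 0.05997194]
vial [[ 0.55261153 -0.10609398  0.07853775]]
loupe [[ 0.53577564 -0.1804292   0.03508747]]
lamp [[ 0.57934517 -0.069096    0.38339804]]
lampb [[0.603745   0.00894539 0.3053785 ]]
post [[ 0.61088513 -0.3686876   0.53985303]]
board [[0.48400422 0.36177884 0.0461159 ]]
```

Run:
```python
from h import *
a=cam('scene');b=cam('side');A=[];Dl=[]
for m,(u0,u1,v0,v1) in((a,(180,255,185,265)),(b,(262,345,190,250))):
    u,v=[q.ravel() for q in np.meshgrid(np.arange(u0,u1),np.arange(v0,v1))]
    P=depth(m,np.c_[u,v]); ok=(m['z'][v,u]>0)&(np.hypot(P[:,0]-.53,P[:,1]-.21)<.12); P=P[ok]
    A.append(P[(P[:,2]>.083)&(P[:,2]<.10)]); Dl.append(P[(P[:,2]>.055)&(P[:,2]<.068)])
for S in(A[0],A[1],np.vstack(A)):
    c=np.array([.53,.215])
    for k in range(8):
        d=np.hypot(*(S[:,:2]-c).T); Q=S[(d>.05)&(d<.08)]; c=circ(Q,.065).x[:2]
    print(len(Q),c,np.histogram(np.degrees(np.arctan2(Q[:,1]-c[1],Q[:,0]-c[0])),np.arange(-180,181,45))[0],np.median(Q[:,2]))
T=np.vstack(A+Dl)
im=np.zeros((300,300,3),np.uint8)
for S,col in((A[0],(255,255,0)),(A[1],(0,255,255)),(Dl[0],(90,0,0)),(Dl[1],(0,0,90))):
    for p in S: cv2.circle(im,(int(150-(p[1]-.21)*1000),int(150-(p[0]-.53)*1000)),1,col,-1)
cv2.imwrite('pics/top.png',cv2.resize(im,(600,600)))
```

```text
549 [0.49734466 0.21413324] [76 55 64 70 65 66 73 80] 0.09215052290795778
507 [0.50722567 0.20944553] [61 50 71 81 68 54 58 64] 0.08946709406375175
1055 [0.50225512 0.21140621] [136 103 135 148 133 119 136 145] 0.09081304335490203
```

View pics/top.png

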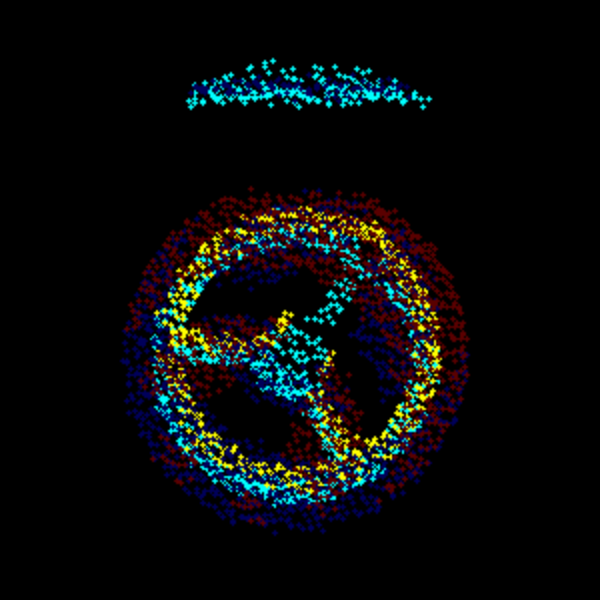

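Seen from above, the merged depth points give a wheel centre of (0.502, 0.2115) and a rim height of about 0.088. Averaging the two views puts the handle at about (0.555, 0.175), which is 64 mm from that centre as it should be. I'll retract first, then sweep past the lamp.

```bash
python3 -m pendant '[-0.08,0.242,0,0,0,0,0,-0.08,0.242,0,0,0,0,0,-0.08,0.242,0,0,0,0,0,-0.08,0.242,0,0,0,0,0,-0.08,0.242,0,0,0,0,0,0,0,0,0,0,0,0]'
python3 - <<'E'
from h import *
s=r.sense();p=s['ee_pos'];print(p,s['ee_rot'],s['width'])
a0=np.arctan2(p[1],p[0]);R=np.hypot(p[0],p[1]);t=np.linspace(a0,np.radians(21.5),13)
rr=np.linspace(R,.42,13)
print(np.round(np.diff(np.c_[rr*np.cos(t),rr*np.sin(t)],axis=0)/.2,3).tolist())
E
```

```text
time: 1.05
ee_pos: [0.1307, -0.396, 0.2383]
ee_rot: [0.987, 0.159, -0.0, -0.0]
contact_force: [-1.0, -0.3, 0.3]
width: 0.0306
grasp_force: 0.0
[ 0.13070212 -0.39602531  0.23826481] [ 9.87329568e-01  1.58682845e-01 -5.35514783e-05 -2.75145419e-04] 0.030553757997207616
[[0.262, 0.105], [0.246, 0.14], [0.225, 0.172], [0.199, 0.201], [0.171, 0.226], [0.139, 0.247], [0.104, 0.264], [0.067, 0.276], [0.029, 0.282], [-0.009, 0.284], [-0.047, 0.28], [-0.085, 0.272]]
```

```bash
python3 -m pendant '[0.262,0.105,0,0,0,0.1,0, 0.246,0.14,0,0,0,0.1,0, 0.225,0.172,0,0,0,0.1,0, 0.199,0.201,0,0,0,0.1,0, 0.171,0.226,0,0,0,0.1,0, 0.139,0.247,0,0,0,0.1,0, 0.104,0.264,0,0,0,0.1,0, 0.067,0.276,0,0,0,0.1,0, 0.029,0.282,0,0,0,0.1,0, -0.009,0.284,0,0,0,0.1,0, -0.047,0.28,0,0,0,0.1,0, -0.085,0.272,0,0,0,0.1,0]'
python3 -m pendant '[0.1,0,0.1,0,0,0,0,0.05,0,0.1,0,0,0,0,0,0,0,0,0,0,0,0,0,0,0,0,0,0]'
python3 - <<'E'
from h import *
s=r.sense();print(s['joint_pos'])
m=cam('wrist');cv2.imwrite('pics/w1.png',m['img']);print(m['o'],m['Rw'])
E
```

```text
time: 2.55
ee_pos: [0.3928, 0.1532, 0.2393]
ee_rot: [0.704, 0.71, 0.001, 0.0]
contact_force: [0.4, 0.0, 0.2]
width: 0.0007
grasp_force: 0.0
time: 3.05
ee_pos: [0.4217, 0.1507, 0.2779]
ee_rot: [0.706, 0.709, -0.0, -0.0]
contact_force: [-0.7, -0.2, 0.5]
width: 0.0007
grasp_force: 0.0
[ 2.87557718e-01 -2.01135899e-01  2.01068110e+00  8.01231636e-05
  1.33309441e+00  2.83266600e-01]
[0.42131198 0.22942004 0.42333469] [[ 9.99992560e-01  3.83123334e-03 -4.47971083e-04]
 [ 3.51247999e-03 -9.52427274e-01 -3.04745713e-01]
 [-1.59421181e-03  3.04741873e-01 -9.52433646e-01]]
```

View pics/w1.png

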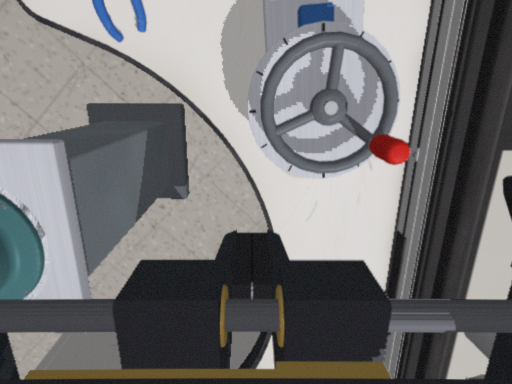

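The wrist view shows the hub at (330,106). The red handle has its base near (377,145) and its top near (398,151).

Run:
```python
from h import *
m=cam('wrist');I=m['img'].astype(int)
h=cv2.cvtColor(m['img'],cv2.COLOR_BGR2HSV)
red=((h[...,1]>150)&((h[...,0]<8)|(h[...,0]>172))&(h[...,2]>70)); red[220:]=0
v,u=np.nonzero(red);P=depth(m,np.c_[u,v]);zz=m['z'][v,u]>0;P=P[zz];print('red',red.sum(),u.min(),u.max(),v.min(),v.max(),P.min(0),P.max(0))
t=P[:,2]>np.percentile(P[:,2],95)-.008; print('top',t.sum(),P[t].mean(0),(P[t].min(0)+P[t].max(0))/2)
dark=((I.max(2)<95)).astype(np.uint8);dark[:, :250]=0;dark[:,405:]=0;dark[200:]=0
v,u=np.nonzero(dark);P=depth(m,np.c_[u,v]);P=P[(m['z'][v,u]>0)]
c=np.array([.502,.2115])
for k in range(8):
    d=np.hypot(*(P[:,:2]-c).T);Q=P[(d>.052)&(d<.078)&(P[:,2]>.075)&(P[:,2]<.105)];c=circ(Q,.065).x[:2]
print('rim',len(Q),c,np.median(Q[:,2]),np.percentile(Q[:,2],[5,95]))
print('hub',plane(m,[(330,106)],.1),depth(m,[(330,106),(322,100),(338,112)]))
```

```text
red 845 370 410 135 163 [0.54140738 0.13725873 0.00367984] [0.63274501 0.18672471 0.14607604]
top 524 [0.55161036 0.17571005 0.14292571] [0.55272414 0.17548747 0.14152432]
rim 1710 [0.49567415 0.21517248] 0.08924121882019159 [0.0864807  0.09123364]
hub [[0.49883606 0.2132034  0.1       ]] [[0.49985198 0.21299413 0.09578318]
 [0.49198406 0.21872171 0.09272322]
 [0.5090196  0.20696312 0.09373223]]
```

```bash
python3 -m pendant '[0.235,0.132,0,0,0,0,0,0.235,0.132,0,0,0,0,0,0.235,0.132,0,0,0,0,0,0,0,-0.25,0,0,0,0,0,0,-0.25,0,0,0,0,0,0,0,-0.25,0,0,0,0,0,0,0,-0.12,0,0,0,0,0,0,0,0,0,0,0,0]'
python3 - <<'E'
from h import *
m=cam('wrist');cv2.imwrite('pics/w2.png',m['img'])
C=np.array([.499,.213]);p=r.sense()['ee_pos'];print(p)
t=np.radians(np.arange(15,-400,-10));q=C+.065*np.c_[np.cos(t),np.sin(t)]
print(np.round((q[0]-p[:2])/.2,3),np.round(np.diff(q,axis=0)/.2,3).tolist())
# finger box (35 along x,18 along y) pusher angle that touches handle at angle -35.3
H=C+.065*np.array([np.cos(np.radians(-35.3)),np.sin(np.radians(-35.3))])
for a in np.arange(15,-25,-1.):
    b=C+.065*np.array([np.cos(np.radians(a)),np.sin(np.radians(a))]);d=np.maximum(abs(H-b)-[.0175,.009],0)
    if np.hypot(*d)<.012: print('touch',a,b);break
E
```

```text
[0.42111724 0.15038371 0.27757943]
[0.703 0.397] [[0.01, -0.056], [0.0, -0.057], [-0.01, -0.056], [-0.019, -0.053], [-0.028, -0.049], [-0.036, -0.043], [-0.043, -0.036], [-0.049, -0.028], [-0.053, -0.019], [-0.056, -0.01], [-0.057, 0.0], [-0.056, 0.01], [-0.053, 0.019], [-0.049, 0.028], [-0.043, 0.036], [-0.036, 0.043], [-0.028, 0.049], [-0.019, 0.053], [-0.01, 0.056], [0.0, 0.057], [0.01, 0.056], [0.019, 0.053], [0.028, 0.049], [0.036, 0.043], [0.043, 0.036], [0.049, 0.028], [0.053, 0.019], [0.056, 0.01], [0.057, 0.0], [0.056, -0.01], [0.053, -0.019], [0.049, -0.028], [0.043, -0.036], [0.036, -0.043], [0.028, -0.049], [0.019, -0.053], [0.01, -0.056], [0.0, -0.057], [-0.01, -0.056], [-0.019, -0.053], [-0.028, -0.049]]
touch -15.0 [0.56178518 0.19617676]validation failed for argument at $...
```

View pics/w2.png

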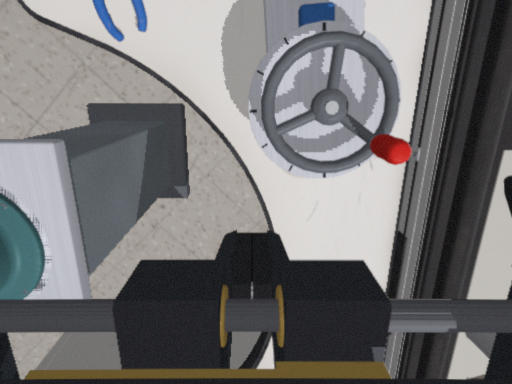

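The picture is unchanged because the call was refused over a miscounted row. I'll resend it with the rows spaced out.

```bash
python3 -m pendant '[0.235,0.132,0,0,0,0,0, 0.235,0.132,0,0,0,0,0, 0.235,0.132,0,0,0,0,0, 0,0,-0.25,0,0,0,0, 0,0,-0.25,0,0,0,0, 0,0,-0.25,0,0,0,0, 0,0,-0.12,0,0,0,0, 0,0,0,0,0,0,0, 0,0,0,0,0,0,0]'
python3 - <<'E'
from h import *
m=cam('wrist');cv2.imwrite('pics/w3.png',m['img'])
E
```

```text
time: 4.32
ee_pos: [0.5634, 0.2301, 0.1057]
ee_rot: [0.706, 0.709, 0.001, 0.0]
contact_force: [0.4, -0.7, 0.1]
width: 0.0007
grasp_force: 0.0
```

View pics/w3.png

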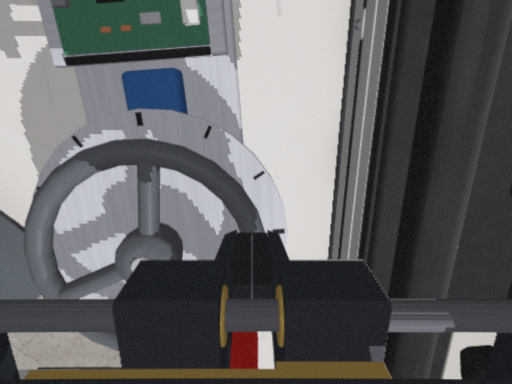

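The fingers are over the rim at (250,240), just behind the red handle at (245,345) and clear of the wheel. I'll push it round now.

```bash
python3 -m pendant '[0.005,-0.056,0,0,0,0,0, 0,-0.057,0,0,0,0,0, -0.01,-0.056,0,0,0,0,0, -0.019,-0.053,0,0,0,0,0, -0.028,-0.049,0,0,0,0,0, -0.036,-0.043,0,0,0,0,0, -0.043,-0.036,0,0,0,0,0]'
python3 - <<'E'
from h import *
s=r.sense();d=s['ee_pos'][:2]-np.array([.499,.213]);print(np.hypot(*d),np.degrees(np.arctan2(d[1],d[0])),s['contact_force'])
for n in('side','scene'):
    m=cam(n)
    I=m['img'].astype(int);k=(I[...,2]>100)&(I[...,2]>2*I[...,1])&(I[...,2]>2*I[...,0])
    z=np.zeros_like(k)
    if n=='side': z[190:260,262:345]=1
    else: z[180:265,180:255]=1
    v,u=np.nonzero(k&z);P=depth(m,np.c_[u,v]);print(n,len(u),np.median(P,0))
E
```

```text
time: 5.25
ee_pos: [0.5364, 0.159, 0.1048]
ee_rot: [0.705, 0.709, 0.0, 0.001]
contact_force: [2.1, 1.4, 0.5]
width: 0.0006
grasp_force: 1.2
0.0656653266921049 -55.24523834124549 [2.11436114 1.37537786 0.45092838]
side 129 [0.51710399 0.14178578 0.12544891]
scene 2 [0.49890376 0.15456104 0.109801  ]
```

```bash
python3 -m pendant '[-0.049,-0.028,0,0,0,0,0, -0.053,-0.019,0,0,0,0,0, -0.056,-0.01,0,0,0,0,0, -0.057,0,0,0,0,0,0, -0.056,0.01,0,0,0,0,0, -0.053,0.019,0,0,0,0,0, -0.049,0.028,0,0,0,0,0, -0.043,0.036,0,0,0,0,0, -0.036,0.043,0,0,0,0,0, -0.028,0.049,0,0,0,0,0, -0.019,0.053,0,0,0,0,0, -0.01,0.056,0,0,0,0,0]'
python3 - <<'E'
from h import *
s=r.sense();d=s['ee_pos'][:2]-np.array([.499,.213]);print(np.hypot(*d),np.degrees(np.arctan2(d[1],d[0])),s['contact_force'])
m=cam('scene');I=m['img'].astype(int);k=(I[...,2]>100)&(I[...,2]>2*I[...,1])&(I[...,2]>2*I[...,0])
z=np.zeros_like(k);z[180:265,180:255]=1;v,u=np.nonzero(k&z);P=depth(m,np.c_[u,v]);print(len(u),np.median(P,0) if len(u) else 0)
E
```

```text
time: 6.85
ee_pos: [0.4348, 0.2081, 0.1046]
ee_rot: [0.705, 0.709, 0.0, 0.0]
contact_force: [1.5, -1.9, -2.2]
width: 0.0007
grasp_force: 1.7
0.06439149271725764 -175.64657122622222 [ 1.53425766 -1.9114151  -2.24497537]
27 [0.43076245 0.23645793 0.13541087]
```

```bash
python3 -m pendant '[0,0.057,0,0,0,0,0, 0.01,0.056,0,0,0,0,0, 0.019,0.053,0,0,0,0,0, 0.028,0.049,0,0,0,0,0, 0.036,0.043,0,0,0,0,0, 0.043,0.036,0,0,0,0,0, 0.049,0.028,0,0,0,0,0, 0.053,0.019,0,0,0,0,0, 0.056,0.01,0,0,0,0,0, 0.057,0,0,0,0,0,0, 0.056,-0.01,0,0,0,0,0, 0.053,-0.019,0,0,0,0,0]'
python3 - <<'E'
from h import *
C=np.array([.499,.213]);s=r.sense();p=s['ee_pos'];d=p[:2]-C;print(np.hypot(*d),np.degrees(np.arctan2(d[1],d[0])),s['contact_force'])
a=np.radians([55,46,37,28,19,10,2,-5]);q=C+.065*np.c_[np.cos(a),np.sin(a)]
print(np.round(np.diff(np.vstack([p[:2],q]),axis=0)/.2,3).tolist())
E
```

```text
time: 8.4
ee_pos: [0.5279, 0.2719, 0.1049]
ee_rot: [0.706, 0.709, 0.001, 0.0]
contact_force: [-1.5, 2.8, -0.1]
width: 0.0001
grasp_force: 1.3
0.0655846135825079 63.88863052247726 [-1.4914104   2.82316759 -0.1435698 ]
[[0.042, -0.028], [0.039, -0.032], [0.034, -0.038], [0.027, -0.043], [0.02, -0.047], [0.013, -0.049], [0.005, -0.045], [-0.001, -0.04]]
```

```bash
python3 -m pendant '[0.042,-0.028,0,0,0,0,0, 0.039,-0.032,0,0,0,0,0, 0.034,-0.038,0,0,0,0,0, 0.027,-0.043,0,0,0,0,0, 0.02,-0.047,0,0,0,0,0, 0.013,-0.049,0,0,0,0,0, 0.005,-0.045,0,0,0,0,0, -0.001,-0.04,0,0,0,0,0, 0,0,0,0,0,0,0, 0,0,0,0,0,0,0]'
python3 - <<'E'
from h import *
C=np.array([.499,.213]);s=r.sense();p=s['ee_pos'];d=p[:2]-C;print(np.hypot(*d),np.degrees(np.arctan2(d[1],d[0])),s['contact_force'])
m=cam('side');I=m['img'].astype(int);k=(I[...,2]>100)&(I[...,2]>2*I[...,1])&(I[...,2]>2*I[...,0])
z=np.zeros_like(k);z[190:260,285:345]=1;v,u=np.nonzero(k&z)
P=depth(m,np.c_[u,v]);print(len(u),u.mean(),v.mean(),v.min(),np.median(P,0))
E
```

```text
time: 9.65
ee_pos: [0.5623, 0.207, 0.1046]
ee_rot: [0.705, 0.709, -0.0, 0.0]
contact_force: [0.3, 0.7, 0.3]
width: 0.0006
grasp_force: 0.0
0.06361233141403017 -5.427837675788695 [0.28447081 0.70039996 0.32120986]
150 303.00666666666666 215.86666666666667 207 [0.56924481 0.17983206 0.12758235]
```

```bash
python3 -m pendant '[0,-0.018,0,0,0,0,0, -0.001,-0.018,0,0,0,0,0, -0.001,-0.018,0,0,0,0,0, 0,0,0,0,0,0,0]'
python3 - <<'E'
from h import *
s=r.sense();print(s['contact_force'])
m=cam('side');h=cv2.cvtColor(m['img'],cv2.COLOR_BGR2HSV)
k=(((h[...,0]<8)|(h[...,0]>172))&(h[...,1]>140)&(h[...,2]>60)).astype(np.uint8)
n,l,st,ce=cv2.connectedComponentsWithStats(k)
for i in range(1,n):
    if st[i,4]>30 and 260<ce[i,0]<345 and 190<ce[i,1]<250:
        v,u=np.nonzero(l==i);print(st[i],ce[i],np.median(depth(m,np.c_[u,v]),0))
E
```

```text
time: 10.2
ee_pos: [0.5623, 0.1962, 0.1046]
ee_rot: [0.705, 0.709, -0.0, 0.0]
contact_force: [0.2, 2.1, -0.8]
width: 0.0004
grasp_force: 0.8
[ 0.23479345  2.12971973 -0.84307489]
[294 207  10  18 145] [298.27586207 215.6137931 ] [0.56288851 0.16877248 0.12850657]
```

The handle is back at its starting pixel and position to within about 1 mm. I'll back off, lift, and check.

```bash
python3 -m pendant '[0,0.05,0,0,0,0,0, 0,0.1,0,0,0,0,0, 0,0,0.2,0,0,0,0, 0,0,0.25,0,0,0,0, 0,0,0.25,0,0,0,0, -0.25,0,0,0,0,0,0, -0.25,-0.1,0,0,0,0,0, -0.2,-0.2,0,0,0,0,0, 0,0,0,0,0,0,0, 0,0,0,0,0,0,0, 0,0,0,0,0,0,0]'
python3 - <<'E'
from h import *
s=r.sense();print(s['contact_force'],abs(s['dq']).max())
m=cam('side');h=cv2.cvtColor(m['img'],cv2.COLOR_BGR2HSV)
k=(((h[...,0]<8)|(h[...,0]>172))&(h[...,1]>140)&(h[...,2]>60)).astype(np.uint8)
n,l,st,ce=cv2.connectedComponentsWithStats(k)
for i in range(1,n):
    if st[i,4]>30 and 260<ce[i,0]<345 and 190<ce[i,1]<250:
        v,u=np.nonzero(l==i);print(st[i],ce[i],np.median(depth(m,np.c_[u,v]),0))
cv2.imwrite('pics/end.png',cam('scene')['img'])
E
```

```text
time: 11.62
ee_pos: [0.4234, 0.1676, 0.2452]
ee_rot: [0.705, 0.709, 0.001, 0.0]
contact_force: [0.4, 0.2, 0.6]
width: 0.0003
grasp_force: 0.0
[0.3760143 0.2040221 0.5721125] 0.0076970812442931765
[294 207   9  18 136] [298.00735294 215.96323529] [0.56321098 0.16846588 0.1270475 ]
```

View pics/end.png

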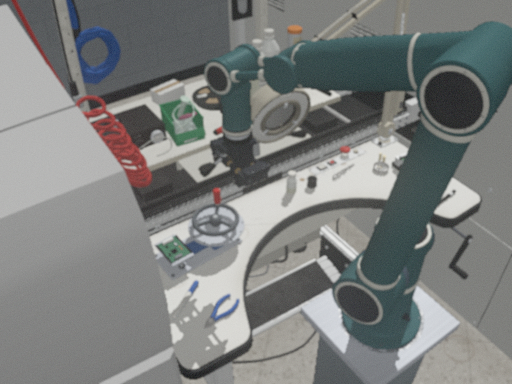

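The handle is back at (216,195). The vial (291,182), loupe (311,182), cutters and marker stand where they did, and the arm is clear.

```bash
python3 -c "
from workcell import r
print(r.close_job())"
```

```text
the job is handed in; nothing more can be done
None
```

The wheel went one full turn clockwise, the handle ended about 1–2 mm from its start by camera, and the job was handed in at about 12 s; no verdict came back.

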